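Dock the reference plate in the measuring stage

ROBOT

A 6-joint arm with a two-finger parallel gripper is mounted at the origin on the work surface. World frame = base frame: x ahead of the robot, y to its left, z up, the work surface at z = 0. Lengths are in mm, angles in rad, forces in N, time in s.
With the tool pointing down it reaches from about 350 to 775 mm from the base axis. Payload 7.3 kg.
Tool frame: the origin (TCP) lies at the very end of the fingers, on their centre line; the grasp point (between the pads) lies 19 mm behind it; z points along the fingers, y is the line along which they close (so a half turn about z gives the same grasp; the last joint's range is limited). The gripper opens to 92 mm and grips with 3 to 60 N. Pads are 19 mm wide; open, the fingers measure 130 mm over their backs; the gripper's body (75 mm by 190 mm) begins 47 mm behind the grasp point.
Start: joints at [-0.146, 0.342, 1.524, -0, 1.275, -0.146], TCP at [525.021, 0.019, 203.141] pointing down, gripper open.
Joint ranges: [-2.53, 2.53], [-0.77, 2.02], [0.04, 2.7], [-1, 4.14], [0.28, 2.66], [-3.11, 3.11]. Speed limits (rad/s): [2.57, 2.57, 3.14, 3.14, 3.14, 3.14].

INTERFACE

Orientations are given as a 3x3 rotation matrix whose columns are the frame's x, y, z axes.
In Python, from plant import sensors, get_image, get_calibration, arm gives the robot as it stands. The module is installed in compiled form; this text tells all that it offers.
- The arm moves only by the tool carry_out, never from a script. Its arguments are lists of equal length, an entry for each row: "offset": the shift along the tool's x, y, z in m, a list of three; "roll": the turn about the tool's z in rad. In form: {"offset": [[dx, dy, dz], ...], "roll": [roll, ...]}. A call has 1 to 12 rows; each row is the pose to reach, as a shift and turn from the pose commanded when the call began, along the tool's axes at that moment; what a row does not reach only later rows make up. A row lasts 1/10 s, in which the tool goes at most 50 mm and 8.59 degrees, less where a joint would pass 70% of its speed; a pose out of reach is approached as far as the arm can. A call with a gripper value outside its range is refused whole. "hand" is the finger opening in m, from 0 to 0.0918, set as the call begins (left out, the last holds). The fingers move at their own pace and stop on an object; the grip force is fixed at half the most. Time passes only in rows, so rows that repeat a pose let the fingers close. It gives the time, the measured TCP pose, the force, the opening and the grip force at its end, in the units of the state.
- sensors.observe(): the state, without advancing time (a new reading comes with each control period).
- get_image(name): name is "scene" or "side" or "wrist"; returns the picture (384x512x3 uint8, red, green, blue); there is no depth.
- get_calibration(name): a dict with "fovy" (degrees; the focal length in pixels is half the picture's height over the tangent of half this angle, whatever the lens; pixels are square), "cx", "cy" (the principal point, pixels), "distortion" ([k1, k2, p1, p2, k3] as OpenCV has them; the pictures are not rectified), "xyz" and "orientation" of the camera in the world. Camera axes: x right, y down, z forward; pixel columns grow to the right and rows downward; lengths in mm; the calibration is good to about 2 mm. A picture is of the moment at which its call begins: read the wrist's pose just before it. get_calibration takes no time and is no camera call; for the wrist camera it gives the pose at the moment of the call.
- arm.sign_off(): hands the job in; it is judged then, once.
The state is a dict: "time": time; "joint_pos": joint angles; "joint_vel": joint speeds; "joint_efforts": joint torques, N m; "tool_pos": TCP position; "tool_rot": TCP orientation; "force": force on the tool from outside, world axes, zero at the start; "moment": the same for the moment, N m; "opening": opening from 0.0 (shut) to 1.0 (fully open); "grip_force": force on a finger pad.
Only numpy, scipy, OpenCV 4.12 (cv2) and the standard library are available. Lean on these libraries where they do the work, as an engineer would, in place of code of your own. Each camera call takes 0.05 s, during which the arm holds its last target. There are 200 camera calls.

TASK

Slide the steel reference plate across the bench, orange-striped end first, into the low slot of the docking fixture and push it home until the sprung roller clicks into its notch. Push gently, never ram it, and leave the gauges and other things on the bench where they are.

Things in the scene. Friction and masses are not known exactly. Their poses are not given: they have to be found in the camera images.
- plate: flat bright-metal reference plate, 120 mm long (own x), 80 mm wide (own y), 15 mm thick, about 0.4 kg, loose on the bench. Too wide to grasp from above: meant to be pushed. Origin at the centre of its underside; +x points to the leading end (orange stripe on top at that end, three grey patches behind it), z up.
- plate_nose (a point): middle of the plate's leading end face, 60 mm ahead of its centre, 7.5 mm above its underside; axes as the plate
- plate_notch (a point): the notch in the plate's left (+y) edge: 18 mm long, 4.5 mm deep, centred 30 mm back from the leading end; this point is the middle of the notch's inner wall, half-way up
- dock: fixed docking fixture, 150 mm long: two aluminium rails on the bench, 26 mm high, 12 mm thick, 83 mm apart inside (plate 80 mm), with rounded lead-in ends (6 mm radius); clear roof 18 mm above the bench from 25 mm inside the mouth on. The slot's floor is the bench. Origin on the bench at the centre of the mouth; +x points into the slot along it, z up.
- dock_mouth (a point): centre of the slot's mouth, 7.5 mm above the bench; axes as the dock
- dock_stop (a point): middle of the orange-faced stop, the slot's inner end, 109 mm inside the mouth, on a black block 40 mm high. With the plate home its centre is at about x = +48 mm, y = -1.5 mm of the dock and its trailing end stands 12 mm out of the mouth.
- dock_roller (a point): rest place of the sprung roller's axis, 78 mm inside the mouth in the left (+y) rail: a free-turning upright steel roller, 22 mm diameter, that sticks 7 mm into the slot and presses the plate against the right (-y) rail; its black housing reaches 83 mm from the slot's middle line
- latch (a joint): how far the roller is pushed back out of the slot, m: 0 with the slot empty or the roller in the plate's notch, about 0.004 while it rides on the plate's edge. Spring 4 N at 0 and 0.9 N more per mm. Passing the roller takes a push of about 6 to 12 N; the stop is rigid; it drops into the notch about 1 mm before the stop.
- gauge_block: bystander: loose steel block 60 x 30 x 20 mm; origin at the centre of its underside
- ring_gauge: bystander: loose dark steel ring, 60 mm diameter, 22 mm high; origin at the centre of its underside
- step_gauge: bystander: loose brass stepped round gauge, 44 mm diameter at the foot, 45 mm high; origin at the centre of its underside
- cleaner: bystander: white jar with a blue cap, 60 mm diameter, 70 mm high; origin at the centre of its underside
- caliper: bystander: loose digital caliper lying flat, 200 mm long (own x), up to 65 mm wide, 12 mm high; origin at its middle on the bench

How it is judged (in metres and radians):
On the way, in this order (a step that is already met when the one before it is completed fails the run):
1. the plate's leading end is inside the mouth of the slot, striped end first (x of plate_nose in the frame of dock between 0.015 and 0.07 m and y of plate_nose in the frame of dock between -0.006 and 0.006 m and x of plate in the frame of dock below 0 m and z of plate in the frame of dock below 0.005 m), for 0.05 s.
2. the sprung roller is pushed back by the entering plate (value of joint latch above 0.0025 m and x of plate_nose in the frame of dock above 0.07 m), for 0.05 s.
At the end, for the whole second after the job is handed in: the plate lies flat and at rest in the slot, striped end inwards and within about 3 mm of fully home, square to it, with the roller dropped into its notch (pushed back less than 1.5 mm) (x of plate in the frame of dock between 0.0455 and 0.0515 m and y of plate in the frame of dock between -0.004 and 0.004 m and x of plate_nose in the frame of dock above 0.105 m and angle between the x axis of plate and the x axis of dock, either way round below 0.04 rad and angle between plate's own z axis and vertical below 0.05 rad and value of joint latch below 0.0015 m and linear speed of plate below 0.01 m/s); the robot touches nothing.
It fails at once if the plate is rammed into the fixture (more than 60 N between them) (contact force between plate and dock above 60 N).
It fails at once if the robot presses on the fixture with more than 40 N (contact force between the arm and dock above 40 N).
It fails at once if a bystander is shifted by more than 15 mm (distance of any of gauge_block, ring_gauge, step_gauge, cleaner, caliper from where it was at the start of the episode above 0.015 m).
It also fails if it takes over 67 s, if anything falls off the work surface, if the arm or the gripper's body presses on something with over 40 N, if the wrist force passes 120 N, or if a joint passes its speed limit or range.

## Working session

There is one attempt and no reset: what is moved stays moved. The work goes in short steps, Python scripts to look and compute and a tool call to move; the robot and the scene stay as the last step left them, time stands still between calls to the robot, and variables do not carry over. Pictures are saved under pics/ and viewed, at most 10 in all, crops included, and the job is handed in when it is done.

Besides the shell and the picture viewer there is one more tool, called after ">>>" in YAML: its name, and indented under it one key for each argument. carry_out: Moves the arm, as the interface text tells. Its arguments: {"type":"object","properties":{"offset":{"type":"array"},"roll":{"type":"array"},"hand":{"type":"number"}},"required":["offset","roll"]}

```bash
mkdir -p pics
cat > h.py <<'E'
import numpy as np, cv2
from plant import sensors,get_image,get_calibration,arm
def K(c):
    f=192/np.tan(np.radians(c['fovy'])/2); return np.array([[f,0,c['cx']],[0,f,c['cy']],[0,0,1.]])
def ray(c,uv,z):
    p=cv2.undistortPoints(np.array(uv,float).reshape(-1,1,2),K(c),np.array(c['distortion'],float)).reshape(-1,2)
    d=np.c_[p,np.ones(len(p))]@np.array(c['orientation']).T; o=np.array(c['xyz'])
    return o+d*((z-o[2])/d[:,2])[:,None]
def grab(n,f):
    c=get_calibration(n); im=get_image(n); cv2.imwrite('pics/'+f,im[:,:,::-1]); return c,im
E
python3 - <<'E'
from h import *
a=[]
for n in('scene','side','wrist'):
    c,im=grab(n,n+'0.png'); a.append(im); print(n,c)
cv2.imwrite('pics/all0.png',cv2.resize(np.hstack(a[:2]),(800,300))[:,:,::-1])
s=sensors.observe(); print(s['tool_rot'],s['time'],s['force'])
E
```

```text
scene {'fovy': 55.28657560278389, 'cx': 261.87199517081683, 'cy': 195.9005374184005, 'distortion': array([-0.03814973,  0.        ,  0.        ,  0.        ,  0.        ]), 'xyz': array([1342.71218435,  121.17169572,  677.01004024]), 'orientation': array([[-0.23737765,  0.6092514 , -0.75661389],
       [ 0.97139916,  0.15365373, -0.18103645],
       [ 0.00595984, -0.77794811, -0.62830026]])}
side {'fovy': 57.91224398030437, 'cx': 261.2329938018337, 'cy': 188.8163049361559, 'distortion': array([-0.02276804,  0.        ,  0.        ,  0.        ,  0.        ]), 'xyz': array([412.27099353, 692.43815931, 765.36137422]), 'orientation': array([[-9.68349696e-01, -1.66620134e-01,  1.85840248e-01],
       [-2.49597394e-01,  6.46695166e-01, -7.20754122e-01],
       [-8.98420315e-05, -7.44327276e-01, -6.67815018e-01]])}
wrist {'fovy': 70.27350434500943, 'cx': 254.8101816737608, 'cy': 194.10467260645297, 'distortion': array([0.00500337, 0.        , 0.        , 0.        , 0.        ]), 'xyz': array([525.06886881,  72.87695815, 384.73996952]), 'orientation': array([[ 9.99999563e-01,  3.87607657e-04, -8.50610830e-04],
       [ 1.47436482e-04, -9.63989031e-01, -2.65941961e-01],
       [-9.23060650e-04,  2.65941719e-01, -9.63988667e-01]])}
[[ 2.45572962e-05  9.99999356e-01 -1.13426978e-03]
 [ 9.99999985e-01 -2.43616395e-05  1.72509237e-04]
 [ 1.72481493e-04 -1.13427400e-03 -9.99999342e-01]] 0.15 [-0.4462312   0.34334822  0.21406802]
```

View pics/scene0.png

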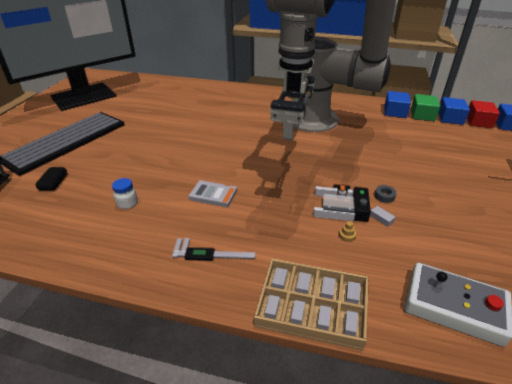

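View pics/side0.png

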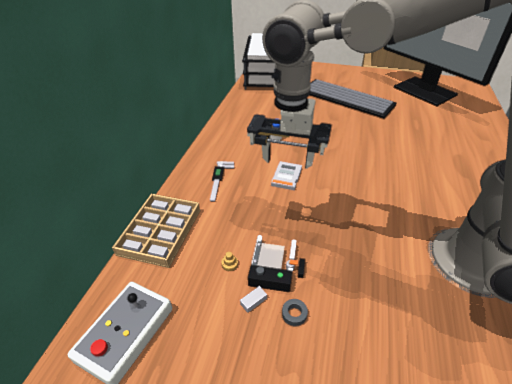

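The scene view shows the plate at (213,193) with its stripe at the right, the dock at about (343,203) with its mouth facing left, and the bystanders clear of the path between. The side view shows the plate at (286,175) and the dock at (275,265).

Run:
```python
from h import *
a=cv2.imread('pics/scene0.png'); b=cv2.imread('pics/side0.png')
A=[cv2.resize(x,(400,300),interpolation=cv2.INTER_CUBIC) for x in (a[173:218,185:245],a[170:230,305:385],b[155:195,260:313],b[230:297,235:324])]
cv2.imwrite('pics/crop1.png',np.vstack([np.hstack(A[:2]),np.hstack(A[2:])]))
cs,cd=get_calibration('scene'),get_calibration('side')
print(ray(cs,[[213,193],[232,195],[316,198],[369,204]],15).round())
print(ray(cd,[[288,174],[285,184],[275,245],[272,275]],15).round())
```

```text
[[ 567. -210.   15.]
 [ 563. -154.   15.]
 [ 517.   83.   15.]
 [ 507.  231.   15.]]
[[ 552. -213.   15.]
 [ 551. -160.   15.]
 [ 527.   97.   15.]
 [ 513.  193.   15.]]
```

View pics/crop1.png

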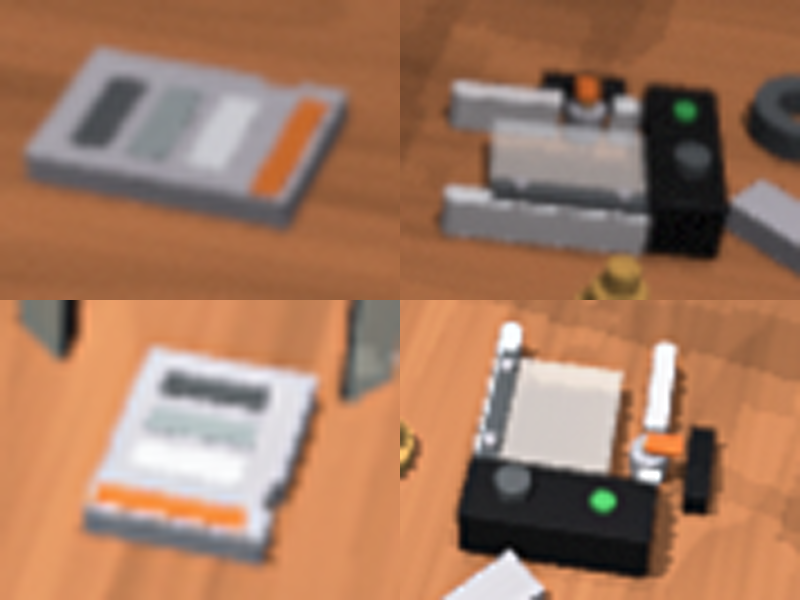

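The crop shows the plate's four top corners clearly in both views, and the rail ends and the black stop block of the dock. The notch is on the far (robot) side of the plate, which matches the roller on that side of the dock.

Run:
```python
from h import *
def un(p,o,s): return (np.array(p,float)+.5)/s-.5+o
cs,cd=get_calibration('scene'),get_calibration('side')
def rep(P): # rearR? order rear-left, front-left, front-right, rear-right
    c=P.mean(0); d=(P[1]+P[2]-P[0]-P[3]); print(P[:,:2].round(1).tolist(),c.round(1),np.degrees(np.arctan2(d[1],d[0])).round(2),np.linalg.norm(np.diff(P,axis=0,append=P[:1]),axis=1).round(1))
rep(ray(cs,un([[100,48],[347,92],[285,212],[28,152]],[185,173],6.667),15))
rep(ray(cd,un([[317,77],[265,245],[87,212],[153,50]],[260,155],[7.547,7.5]),15))
rl=ray(cd,un([[263,45],[111,25]],[235,230],[4.494,4.478]),26); print('dock side',rl.round(1).tolist(),rl.mean(0).round(1))
rl=ray(cs,un([[455,85],[447,191]],[305,170],5),26); print('dock scene',rl.round(1).tolist(),rl.mean(0).round(1))
```

```text
[[516.0, -271.6], [520.1, -152.9], [605.7, -154.2], [594.6, -274.2]] [ 559.1 -213.2   15. ] 86.37 [118.8  85.6 120.5  78.6]
[[515.4, -274.8], [517.6, -152.0], [596.9, -154.2], [593.7, -276.0]] [ 555.9 -214.3   15. ] 88.74 [122.8  79.4 121.9  78.3]
dock side [[481.1, 74.9, 26.0], [575.0, 82.6, 26.0]] [528.1  78.8  26. ]
dock scene [[420.1, 305.0, 26.0], [520.6, 296.9, 26.0]] [470.4 301.   26. ]
```

View pics/wrist0.png

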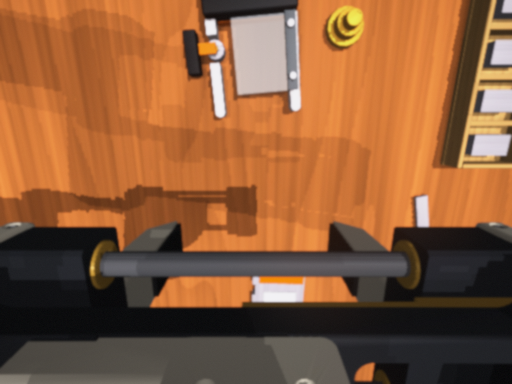

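The wrist view shows the dock from above: left rail tip at (220,118), right rail tip at (296,110), stop block at the top edge. The plate's front end is at about (280,278), partly hidden by the gripper.

Run:
```python
from h import *
def un(p,o,s): return (np.array(p,float)+.5)/s-.5+o
cs,cw=get_calibration('scene'),get_calibration('wrist')
rl=ray(cs,un([[55,85],[47,191]],[305,170],5),26); print('dock scene',rl.round(1).tolist(),rl.mean(0).round(1))
rl=ray(cw,[[220,118],[296,110],[210,20],[291,12]],26); print('dock wrist',rl.round(1).tolist(),rl[:2].mean(0).round(1))
for i in(0,1):
    d=rl[i+2]-rl[i]; print(np.degrees(np.arctan2(d[1],d[0])))
g=cv2.imread('pics/wrist0.png')[0:130,180:320]
m=(g.min(2)>150).astype(np.uint8)
for c in cv2.findContours(m,0,2)[0]:
    if cv2.contourArea(c)>60:
        c=c.reshape(-1,2)+[180,0]; v=cv2.fitLine(c,2,0,.01,.01).ravel(); e=ray(cw,[v[2:]-v[:2]*30,v[2:]+v[:2]*30],26); d=e[1]-e[0]
        print(len(c),c.min(0),c.max(0),e.round(1).tolist(),np.degrees(np.arctan2(d[1],d[0])))
```

```text
dock scene [[478.3, 75.7, 26.0], [574.1, 83.5, 26.0]] [526.2  79.6  26. ]
dock wrist [[480.8, 73.8, 26.0], [576.6, 83.5, 26.0], [472.9, 183.0, 26.0], [566.4, 191.1, 26.0]] [528.7  78.7  26. ]
94.09994428413206
95.39667530171428
39 [210  62] [225 117] [[477.5, 137.7, 26.0], [481.7, 68.2, 26.0]] -86.48230769497128
32 [210  40] [224  58] [[476.5, 183.6, 26.0], [484.8, 119.9, 26.0]] -82.59293846021754
18 [205  19] [216  35] [[465.0, 144.5, 26.0], [482.0, 205.1, 26.0]] 74.35676291298694
42 [232  14] [286  93] [[526.1, 115.6, 26.0], [529.6, 180.3, 26.0]] 86.86870144845714
48 [287  11] [300 110] [[570.1, 171.0, 26.0], [573.8, 105.1, 26.0]] -86.8157078764383
```

>>> carry_out:
  offset:
    - [-0.04, 0, 0]
    - [-0.08, 0.005, 0.01]
    - [-0.12, 0.01, 0.02]
    - [-0.16, 0.015, 0.03]
    - [-0.2, 0.02, 0.04]
    - [-0.24, 0.025, 0.05]
    - [-0.28, 0.028, 0.06]
    - [-0.31, 0.03, 0.07]
    - [-0.33, 0.03, 0.08]
    - [-0.33, 0.03, 0.08]
    - [-0.33, 0.03, 0.08]
  roll: [0, 0, 0, 0, 0, 0, 0, 0, 0, 0, 0]
  hand: 0.0918

```text
time: 1.25
tool_pos: [554.8, -329.2, 122.7]
tool_rot: [[0.0, 1.0, -0.001], [1.0, -0.0, 0.001], [0.001, -0.001, -1.0]]
force: [0.3, 0.8, 0.4]
opening: 1.0
grip_force: 0.0
```

Run:
```python
from h import *
c,im=grab('wrist','w1.png'); print(c['xyz'],sensors.observe()['tool_pos'])
```

```text
[ 555.15563648 -256.59455922  304.96591852] [ 555.17618056 -328.74301262  123.31506   ]
```

View pics/w1.png

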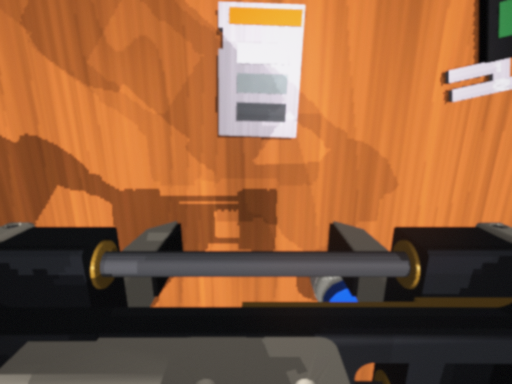

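The plate is fully in view, with its rear corners near (218,136) and (297,138) and its front corners near (220,2) and (306,5). The blue cap of the cleaner is at about (338,290), behind and to the right, and the caliper jaws are at about (450,80).

Run:
```python
from h import *
c=get_calibration('wrist'); g=cv2.imread('pics/w1.png')[:160,190:330].astype(int)
m=((g[:,:,0]>120)|((abs(g[:,:,2]-g[:,:,0])<30))).astype(np.uint8)
m=cv2.morphologyEx(m,cv2.MORPH_OPEN,np.ones((3,3)))
P=ray(c,[[219,136],[220,2],[306,4],[297,137]],15)
d=P[1]+P[2]-P[0]-P[3];print(P.round(1).tolist(),P.mean(0).round(1),np.degrees(np.arctan2(d[1],d[0])),np.linalg.norm(np.diff(P,axis=0,append=P[:1]),axis=1).round(1))
k=max(cv2.findContours(m,0,2)[0],key=cv2.contourArea)
cnt=(k.reshape(-1,2)+[190,0]).astype(np.float32); print(cnt.min(0),cnt.max(0))
W=ray(c,cnt,15)[:,:2].astype(np.float32); print(cv2.minAreaRect(W),cv2.boxPoints(cv2.minAreaRect(W)).round(1).tolist())
print('cleaner',ray(c,[338,290],70),'caliper',ray(c,[[445,77],[450,97]],12))
cs=get_calibration('scene');print('cleaner',ray(cs,[122,185],70))
```

```text
[[518.1, -273.2, 15.0], [523.2, -152.1, 15.0], [602.7, -153.6, 15.0], [599.5, -274.2, 15.0]] [ 560.9 -213.3   15. ] 88.03151465893977 [121.2  79.5 120.6  81.4]
[218.   1.] [305. 137.]
((560.0361938476562, -212.7024688720703), (122.03907775878906, 81.64708709716797), 88.00257110595703) [[517.0999755859375, -272.29998779296875], [598.7000122070312, -275.1000061035156], [603.0, -153.10000610351562], [521.4000244140625, -150.3000030517578]]
cleaner [[ 637.96666909 -419.37525482   70.        ]] caliper [[ 744.74294152 -215.83567363   12.        ]
 [ 753.32727533 -234.62614065   12.        ]]
cleaner [[ 659.31838962 -436.91714127   70.        ]]
```

>>> carry_out:
  offset:
    - [0.03, 0.0035, 0.0]
    - [0.06, 0.0035, 0.02]
    - [0.075, 0.0035, 0.05]
    - [0.075, 0.0035, 0.08]
    - [0.075, 0.0035, 0.095]
    - [0.075, 0.0035, 0.102]
    - [0.075, 0.0035, 0.105]
    - [0.075, 0.0035, 0.108]
    - [0.075, 0.0035, 0.11]
    - [0.075, 0.0035, 0.11]
    - [0.075, 0.0035, 0.11]
  roll: [0.035, 0.035, 0.035, 0.035, 0.035, 0.035, 0.035, 0.035, 0.035, 0.035, 0.035]

```text
time: 2.4
tool_pos: [558.8, -255.2, 13.7]
tool_rot: [[0.035, 0.999, 0.001], [0.999, -0.035, -0.0], [-0.0, 0.001, -1.0]]
force: [-0.0, 0.7, -0.1]
opening: 1.001
grip_force: 0.0
```

Run:
```python
from h import *
a=grab('scene','s2.png')[1]; b=grab('side','d2.png')[1]
cv2.imwrite('pics/c2.png',np.hstack([cv2.resize(x,(400,300),interpolation=2) for x in(a[140:230,160:280],b[110:215,230:370])])[:,:,::-1])
```

```text
(no output)
```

View pics/c2.png

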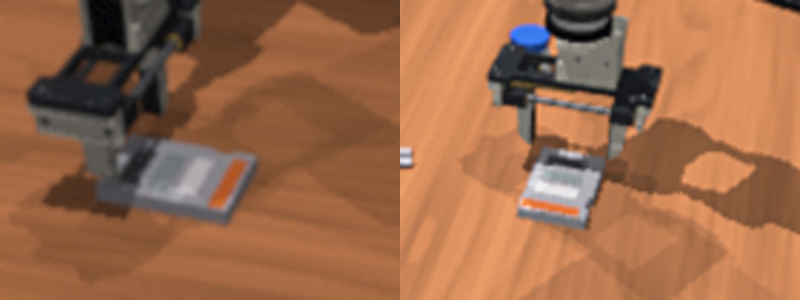

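The fingers straddle the plate's rear end with no contact force, and the jar is clear. I'll lower and close on the edges.

>>> carry_out:
  offset:
    - [0, 0, 0.003]
    - [0, 0, 0.006]
    - [0, 0, 0.008]
    - [0, 0, 0.008]
  roll: [0, 0, 0, 0]

```text
time: 2.9
tool_pos: [558.2, -254.8, 4.6]
tool_rot: [[0.035, 0.999, -0.001], [0.999, -0.035, 0.0], [0.0, -0.001, -1.0]]
force: [0.5, 0.7, -1.2]
opening: 1.0
grip_force: 0.0
```

>>> carry_out:
  offset:
    - [0, 0, 0]
    - [0, 0, 0]
    - [0, 0, 0]
    - [0, 0, 0]
    - [0, 0, 0]
    - [0, 0, 0]
    - [0, 0, 0]
    - [0, 0, 0]
  roll: [0, 0, 0, 0, 0, 0, 0, 0]
  hand: 0.076

```text
time: 3.7
tool_pos: [558.5, -255.0, 5.1]
tool_rot: [[0.035, 0.999, 0.0], [0.999, -0.035, -0.0], [-0.0, 0.0, -1.0]]
force: [0.4, 0.3, -0.4]
opening: 0.828
grip_force: 0.0
```

Run:
```python
from h import *
a=grab('scene','s3.png')[1]; b=grab('side','d3.png')[1]
cv2.imwrite('pics/c3.png',np.hstack([cv2.resize(x,(400,300),interpolation=2) for x in(a[155:215,180:260],b[130:190,260:340])])[:,:,::-1])
print(sensors.observe()['opening'],sensors.observe()['grip_force'])
```

```text
0.8289856570743238 0.0
```

View pics/c3.png

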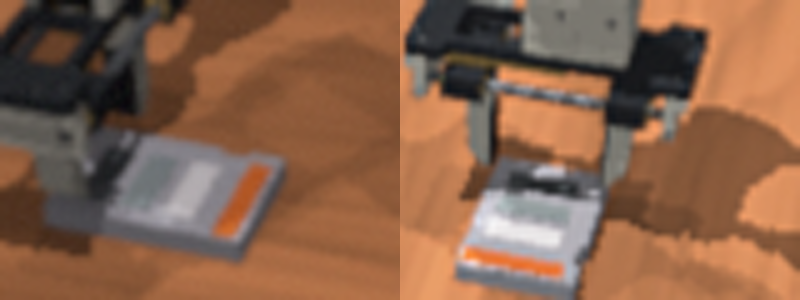

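The plate lies between the fingers, but no grip force shows yet, so I'll close further.

>>> carry_out:
  offset:
    - [0, 0, 0]
    - [0, 0, 0]
    - [0, 0, 0]
    - [0, 0, 0]
    - [0, 0, 0]
    - [0, 0, 0]
  roll: [0, 0, 0, 0, 0, 0]
  hand: 0.07

```text
time: 4.4
tool_pos: [558.5, -255.0, 5.1]
tool_rot: [[0.035, 0.999, 0.0], [0.999, -0.035, -0.0], [-0.0, 0.0, -1.0]]
force: [-0.0, -0.2, -0.6]
opening: 0.761
grip_force: 0.0
```

Run:
```python
from h import *
a=grab('scene','s4.png')[1]; b=grab('side','d4.png')[1]; 
cv2.imwrite('pics/c4.png',np.hstack([cv2.resize(x,(400,560),interpolation=2) for x in(a[160:209,185:220],b[140:182,270:300])])[:,:,::-1])
s=sensors.observe();print(s['opening'],s['grip_force'],s['force'],s['moment'])
```

```text
0.7610325201240207 0.0 [-0.22767025  0.56245356  0.07059402] [ 0.01647596 -0.01167399  0.0034798 ]
```

View pics/c4.png

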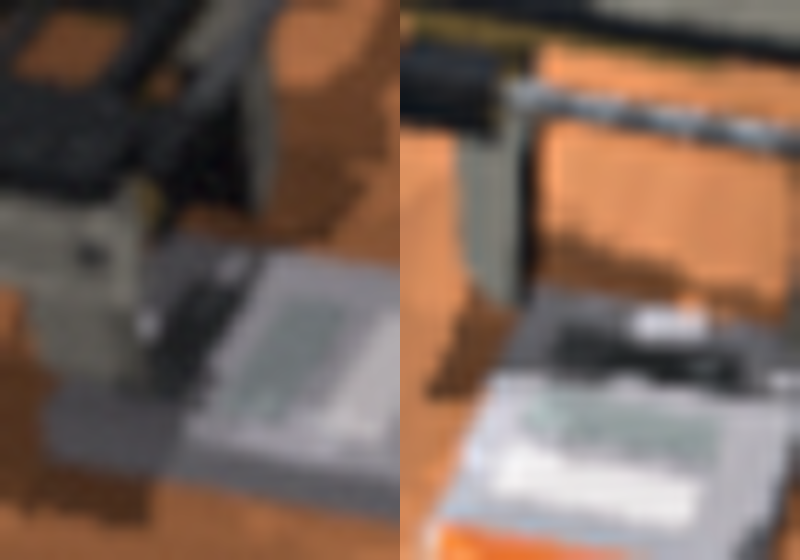

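The plate's near side face is visible in front of the finger in the scene crop, so the finger tip (194,194 in the full image) appears to be higher than expected. I'll check this by triangulating it.

Run:
```python
from h import *
cs,cd=get_calibration('scene'),get_calibration('side')
def pr(c,p):
    R=np.array(c['orientation']); return cv2.projectPoints(np.array(p,float),cv2.Rodrigues(R.T)[0],-R.T@np.array(c['xyz']),K(c),np.array(c['distortion']))[0].reshape(-1,2).round(1).tolist()
P=[[593,-245,5],[593,-265,5],[612,-245,5],[612,-245,15],[595,-245,20],[595,-245,30],[600,-274,0]]
print(pr(cs,P));print(pr(cd,P))
for z in(5,15,20,25,30): print(z,ray(cs,[194.6,193.7],z).round(0),ray(cd,[278.3,162.5],z).round(0))
```

```text
[[198.8, 199.3], [192.4, 198.2], [196.4, 203.4], [196.0, 200.7], [198.0, 195.7], [197.7, 192.9], [188.7, 200.6]]
[[278.1, 168.7], [279.3, 165.3], [272.8, 167.9], [272.8, 165.7], [277.6, 165.3], [277.7, 163.0], [277.8, 164.6]]
5 [[ 572. -267.    5.]] [[ 600. -280.    5.]]
15 [[ 583. -261.   15.]] [[ 597. -267.   15.]]
20 [[ 589. -258.   20.]] [[ 596. -261.   20.]]
25 [[ 595. -255.   25.]] [[ 595. -255.   25.]]
30 [[ 600. -252.   30.]] [[ 594. -248.   30.]]
```

The fingertips sit about 20 mm above the nominal TCP when this wide: both views meet at (595,-255,25). So they are above the plate. I'll open and lower in small steps, watching the force.

>>> carry_out:
  offset:
    - [0, 0, 0]
    - [0, 0, 0]
    - [0, 0, 0]
    - [0, 0, 0]
    - [0, 0, 0]
    - [0, 0, 0.003]
    - [0, 0, 0.006]
    - [0, 0, 0.008]
    - [0, 0, 0.01]
    - [0, 0, 0.012]
    - [0, 0, 0.012]
  roll: [0, 0, 0, 0, 0, 0, 0, 0, 0, 0, 0]
  hand: 0.0918

```text
time: 5.6
tool_pos: [558.3, -254.9, -7.2]
tool_rot: [[0.035, 0.999, -0.0], [0.999, -0.035, 0.0], [0.0, -0.001, -1.0]]
force: [0.7, -0.1, 1.2]
opening: 0.997
grip_force: 0.0
```

>>> carry_out:
  offset:
    - [0, 0, 0.001]
    - [0, 0, 0.002]
    - [0, 0, 0.003]
    - [0, 0, 0.004]
    - [0, 0, 0.005]
    - [0, 0, 0.005]
  roll: [0, 0, 0, 0, 0, 0]

```text
time: 6.2
tool_pos: [558.5, -255.0, -12.0]
tool_rot: [[0.035, 0.999, -0.0], [0.999, -0.035, 0.0], [0.0, -0.0, -1.0]]
force: [0.5, 0.7, -0.1]
opening: 1.001
grip_force: 0.0
```

Run:
```python
from h import *
a=grab('scene','s5.png')[1]; b=grab('side','d5.png')[1]; 
cv2.imwrite('pics/c5.png',np.hstack([cv2.resize(x,(400,400),interpolation=2) for x in(a[160:215,180:235],b[135:190,265:320])])[:,:,::-1])
s=sensors.observe();print(s['opening'],s['force'],s['moment'])
```

```text
1.0007853436928098 [-0.27464305 -0.36133586  0.40285221] [-0.00222418 -0.01840167  0.00211048]
```

View pics/c5.png

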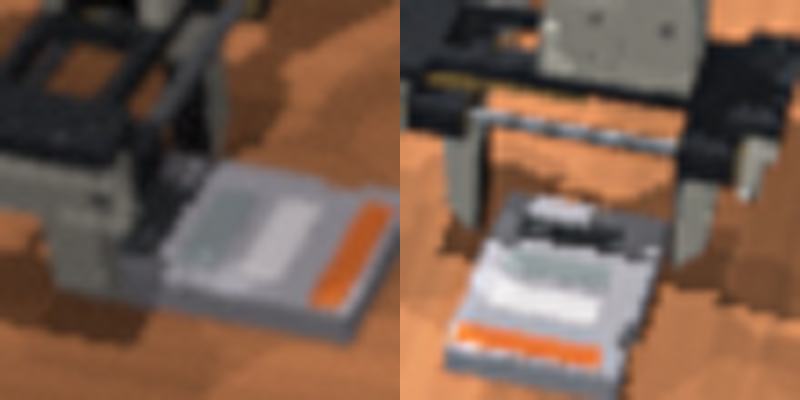

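Now the near finger stands beside the plate's side, with its tip at about z = 12–14. I'll go 6 mm lower and close.

>>> carry_out:
  offset:
    - [0, 0, 0.001]
    - [0, 0, 0.002]
    - [0, 0, 0.003]
    - [0, 0, 0.004]
    - [0, 0, 0.005]
    - [0, 0, 0.006]
    - [0, 0, 0.006]
  roll: [0, 0, 0, 0, 0, 0, 0]

```text
time: 7.0
tool_pos: [558.5, -254.9, -18.0]
tool_rot: [[0.035, 0.999, -0.0], [0.999, -0.035, 0.0], [0.0, -0.0, -1.0]]
force: [0.1, -0.2, -0.2]
opening: 0.997
grip_force: 0.0
```

>>> carry_out:
  offset:
    - [0, 0, 0]
    - [0, 0, 0]
    - [0, 0, 0]
    - [0, 0, 0]
    - [0, 0, 0]
    - [0, 0, 0]
    - [0, 0, 0]
  roll: [0, 0, 0, 0, 0, 0, 0]
  hand: 0.077

```text
time: 7.7
tool_pos: [558.4, -255.0, -17.8]
tool_rot: [[0.035, 0.999, -0.0], [0.999, -0.035, -0.0], [-0.0, -0.0, -1.0]]
force: [-2.5, -0.3, 1.2]
opening: 0.868
grip_force: 30.0
```

Gripped: 80 mm opening and 30 N. Next I'll slide the plate to about 30 mm in front of the mouth, turning it to the dock's direction.

>>> carry_out:
  offset:
    - [0.01, -0.001, 0]
    - [0.03, -0.004, 0]
    - [0.055, -0.007, 0]
    - [0.08, -0.011, 0]
    - [0.105, -0.014, 0]
    - [0.13, -0.018, 0]
    - [0.155, -0.021, 0]
    - [0.18, -0.024, 0]
    - [0.195, -0.026, 0]
    - [0.202, -0.027, 0]
    - [0.202, -0.027, 0]
    - [0.202, -0.027, 0]
  roll: [0, -0.014, -0.028, -0.042, -0.056, -0.07, -0.084, -0.098, -0.108, -0.113, -0.113, -0.113]

```text
time: 8.9
tool_pos: [538.6, -52.1, -17.9]
tool_rot: [[-0.077, 0.997, -0.0], [0.997, 0.077, 0.001], [0.001, -0.0, -1.0]]
force: [-0.6, 2.5, 0.1]
opening: 0.869
grip_force: 30.0
```

Run:
```python
from h import *
grab('scene','s6.png');grab('side','d6.png');c,im=grab('wrist','w6.png'); print(c); print(sensors.observe()['tool_pos'])
```

```text
{'fovy': 70.27350434500943, 'cx': 254.8101816737608, 'cy': 194.10467260645297, 'distortion': array([0.00500337, 0.        , 0.        , 0.        , 0.        ]), 'xyz': array([533.35015236,  19.96733095, 164.37497591]), 'orientation': array([[ 9.97045743e-01,  7.39117805e-02,  2.09005867e-02],
       [ 7.68084013e-02, -9.61193358e-01, -2.64967543e-01],
       [ 5.05282217e-04,  2.65790101e-01, -9.64030791e-01]])}
[538.64608399 -52.62885772 -17.86586274]
```

View pics/w6.png

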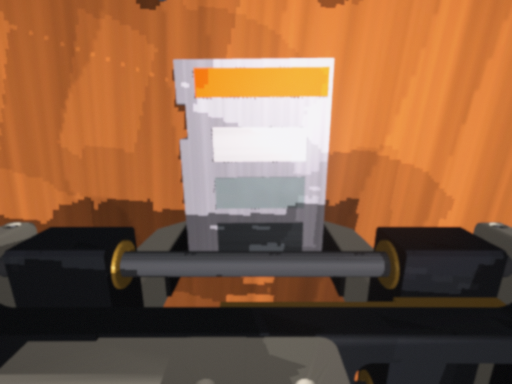

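The plate is held straight, with its front corners at (174,60) and (333,58). Dark blobs at the top edge, at about (150,3) and (343,2), may be the rail-tip shadows. From here I'll work from numbers.

Run:
```python
from h import *
c=get_calibration('wrist')
F=ray(c,[[174,60],[333,58]],15); d=F[1]-F[0]; print('front',F.round(1).tolist(),F.mean(0).round(1),'len',np.linalg.norm(d).round(1),'yaw',np.degrees(np.arctan2(d[1],d[0]))+90)
print(ray(c,[[150,3],[343,2],[250,0]],0).round(1).tolist())
# rail tips in earlier wrist0 view: refine by white rail contours
im=cv2.imread('pics/w6.png').astype(int)
for r in(0,4,8): 
    dk=np.where(im[r].sum(1)<230)[0]; print(r,dk.min() if len(dk) else None,dk.tolist())
b=cv2.imread('pics/d6.png'); a=cv2.imread('pics/s6.png')
for n,im,cc in(('scene',a,get_calibration('scene')),('side',b,get_calibration('side'))):
    h=cv2.cvtColor(im,cv2.COLOR_BGR2HSV); m=cv2.inRange(h,(5,190,150),(17,255,255)) if n=='x' else cv2.inRange(h,(8,215,140),(20,255,255))
    k,_,st,ce=cv2.connectedComponentsWithStats(m)
    for i in range(1,k):
        if st[i,4]>8: print(n,st[i].tolist(),ray(cc,ce[i],15).round(1).tolist())
```

```text
front [[491.0, 45.0, 15.0], [570.1, 52.0, 15.0]] [530.5  48.5  15. ] len 79.3 yaw 95.0649505375849
[[474.4, 73.8, -0.0], [574.8, 82.0, 0.0], [526.4, 79.2, 0.0]]
0 136 [136, 137, 138, 139, 140, 141, 142, 143, 144, 145, 146, 147, 148, 149, 150, 151, 152, 153, 154, 155, 156, 157, 158, 159, 160, 161, 162, 163]
4 140 [140, 141, 142, 143, 144, 145, 146, 147, 148, 149, 150, 151, 152, 153, 154, 155, 156, 157, 158, 159]
8 141 [141, 142, 143, 144, 145, 146, 147, 148, 149, 150, 151, 152, 153, 154, 155]
```

Run:
```python
from h import *
c=get_calibration('wrist'); c['xyz']=np.array([525.06886881,72.87695815,384.73996952])
c['orientation']=np.array([[ 9.99999563e-01,3.87607657e-04,-8.50610830e-04],[1.47436482e-04,-9.63989031e-01,-2.65941961e-01],[-9.23060650e-04,2.65941719e-01,-9.63988667e-01]])
b=cv2.imread('pics/wrist0.png')[:,:,0].astype(int) # blue: wood dark, metal bright
for r in (24,70,80,90,100,106,110,114,118): print(r,b[r,206:230].tolist(),b[r,282:304].tolist())
def fit(lo,hi,rows,t):
    L=[];R=[]
    for r in rows:
        i=np.where(b[r,lo:hi]>t)[0]+lo
        L.append([i.min()-.5,r]);R.append([i.max()+.5,r])
    return [ray(c,x,26) for x in(L,R)]
for lo,hi,rows in((206,228,range(72,112)),(284,304,range(20,104))):
    for P in fit(lo,hi,rows,190):
        k=np.polyfit(P[:,1],P[:,0],1); print('x at y=80,180:',np.polyval(k,[80,180]).round(1),'yaw',90-np.degrees(np.arctan(k[0])), 'res',np.std(P[:,0]-np.polyval(k,P[:,1])).round(2))
```

```text
24 [234, 240, 241, 241, 241, 241, 241, 240, 230, 182, 106, 53, 27, 14, 11, 12, 15, 15, 15, 17, 16, 16, 18, 34] [179, 165, 129, 93, 102, 158, 210, 233, 238, 238, 233, 217, 190, 194, 204, 172, 107, 65, 59, 60, 61, 63]
70 [47, 52, 55, 80, 152, 220, 239, 243, 243, 243, 243, 243, 242, 233, 190, 125, 83, 63, 59, 59, 65, 66, 67, 62] [183, 184, 183, 173, 147, 126, 125, 132, 142, 152, 160, 161, 156, 152, 167, 201, 213, 176, 112, 72, 67, 69]
80 [55, 53, 50, 43, 65, 139, 215, 238, 243, 243, 243, 243, 243, 242, 234, 193, 130, 87, 67, 59, 60, 61, 63, 65] [185, 185, 185, 180, 164, 134, 119, 123, 124, 116, 116, 126, 136, 141, 150, 181, 200, 174, 114, 76, 67, 68]
90 [53, 55, 55, 52, 46, 60, 133, 213, 239, 243, 243, 244, 243, 243, 242, 234, 196, 134, 90, 68, 61, 60, 63, 65] [146, 142, 140, 137, 126, 102, 87, 106, 149, 181, 199, 217, 230, 235, 236, 237, 234, 208, 149, 93, 71, 70]
100 [54, 55, 56, 55, 53, 46, 57, 132, 211, 238, 243, 243, 244, 244, 243, 242, 235, 198, 138, 94, 70, 62, 61, 62] [50, 46, 43, 42, 41, 49, 64, 94, 154, 216, 238, 243, 243, 243, 243, 243, 242, 233, 188, 116, 75, 69]
106 [55, 55
[... 342 characters left out ...]
44, 52, 65, 91, 132, 168, 193, 203, 195, 170, 131, 92, 68, 64, 64, 67]
114 [55, 55, 56, 58, 57, 54, 53, 50, 77, 146, 212, 236, 242, 243, 243, 243, 241, 232, 194, 133, 90, 68, 61, 58] [59, 55, 53, 51, 52, 52, 54, 56, 59, 60, 61, 61, 60, 59, 59, 57, 58, 58, 60, 61, 64, 67]
118 [55, 54, 55, 56, 57, 56, 52, 45, 39, 37, 41, 51, 65, 84, 92, 86, 77, 69, 65, 61, 60, 62, 63, 63] [62, 63, 63, 63, 63, 64, 62, 62, 64, 63, 61, 61, 61, 57, 58, 59, 59, 58, 60, 61, 64, 66]
x at y=80,180: [474.7 466.8] yaw 94.5581138313512 res 0.35
x at y=80,180: [487.1 478.2] yaw 95.13361825828964 res 0.37
x at y=80,180: [572.8 571.3] yaw 90.89300695378958 res 3.81
x at y=80,180: [581.7 573.1] yaw 94.92149444882253 res 0.33
```

Dock axis settled: mouth at (528.3, 79), yaw 94.8°, outer width 106.6 mm (expected 107). The plate sits within 1 mm and about 0.4° of the line. I'll insert slowly.

>>> carry_out:
  offset:
    - [0.005, 0, 0]
    - [0.01, 0, 0]
    - [0.015, 0, 0]
    - [0.02, 0, 0]
    - [0.025, 0, 0]
    - [0.029, 0, 0]
    - [0.033, 0, 0]
    - [0.036, 0, 0]
    - [0.039, 0, 0]
    - [0.042, 0, 0]
    - [0.042, 0, 0]
  roll: [-0.007, -0.007, -0.007, -0.007, -0.007, -0.007, -0.007, -0.007, -0.007, -0.007, -0.007]

```text
time: 10.15
tool_pos: [535.3, -9.7, -17.9]
tool_rot: [[-0.085, 0.996, 0.0], [0.996, 0.085, 0.0], [0.0, 0.0, -1.0]]
force: [0.7, 1.7, -1.0]
opening: 0.864
grip_force: 30.0
```

>>> carry_out:
  offset:
    - [0.003, 0, 0]
    - [0.006, 0, 0]
    - [0.009, 0, 0]
    - [0.012, 0, 0]
    - [0.015, 0, 0]
    - [0.018, 0, 0]
    - [0.02, 0, 0]
    - [0.022, 0, 0]
    - [0.022, 0, 0]
  roll: [0, 0, 0, 0, 0, 0, 0, 0, 0]

```text
time: 11.05
tool_pos: [533.5, 12.1, -17.8]
tool_rot: [[-0.085, 0.996, 0.0], [0.996, 0.085, 0.0], [0.0, 0.0, -1.0]]
force: [-0.2, 0.1, -0.5]
opening: 0.867
grip_force: 30.0
```

>>> carry_out:
  offset:
    - [0.003, 0, 0]
    - [0.006, 0, 0]
    - [0.009, 0, 0]
    - [0.012, 0, 0]
    - [0.015, 0, 0]
    - [0.018, 0, 0]
    - [0.021, 0, 0]
    - [0.023, 0, 0]
    - [0.023, 0, 0]
  roll: [0, 0, 0, 0, 0, 0, 0, 0, 0]

```text
time: 11.95
tool_pos: [531.5, 35.1, -17.9]
tool_rot: [[-0.085, 0.996, 0.0], [0.996, 0.085, 0.0], [0.0, 0.0, -1.0]]
force: [0.2, 0.2, -0.1]
opening: 0.864
grip_force: 30.0
```

>>> carry_out:
  offset:
    - [0, 0, 0]
    - [0, 0, 0]
    - [0, 0, 0]
    - [0, 0, 0]
    - [0, 0, 0]
    - [0, 0, 0]
    - [0, 0, -0.01]
    - [0, 0, -0.03]
    - [0, 0, -0.06]
    - [0, 0, -0.09]
    - [0, 0, -0.09]
  roll: [0, 0, 0, 0, 0, 0, 0, 0, 0, 0, 0]
  hand: 0.0918

```text
time: 13.05
tool_pos: [534.3, 34.4, 76.8]
tool_rot: [[-0.085, 0.996, 0.008], [0.996, 0.085, -0.001], [-0.001, 0.008, -1.0]]
force: [0.6, -1.1, 0.3]
opening: 1.002
grip_force: 0.0
```

>>> carry_out:
  offset:
    - [-0.02, 0, 0]
    - [-0.045, 0, 0]
    - [-0.045, 0, 0]
    - [-0.045, 0, 0]
    - [-0.045, 0, 0]
    - [-0.045, 0, 0]
    - [-0.045, 0, 0]
    - [-0.045, 0, 0]
    - [-0.045, 0, 0]
    - [-0.045, 0, 0]
    - [-0.045, 0, 0]
  roll: [0, 0, 0, 0, 0, 0, 0, 0, 0, 0, 0]
  hand: 0.0

```text
time: 14.15
tool_pos: [535.3, -10.3, 72.1]
tool_rot: [[-0.085, 0.996, 0.0], [0.996, 0.085, -0.0], [-0.0, 0.0, -1.0]]
force: [0.1, -0.4, 0.3]
opening: 0.091
grip_force: 0.0
```

>>> carry_out:
  offset:
    - [0, 0, 0.03]
    - [0, 0, 0.05]
    - [0, 0, 0.058]
    - [0, 0, 0.062]
    - [0, 0, 0.065]
    - [0, 0, 0.065]
    - [0, 0, 0.065]
  roll: [0, 0, 0, 0, 0, 0, 0]

```text
time: 14.85
tool_pos: [535.9, -10.4, 7.8]
tool_rot: [[-0.085, 0.996, 0.001], [0.996, 0.085, -0.0], [-0.0, 0.001, -1.0]]
force: [0.7, 0.7, -0.6]
opening: 0.008
grip_force: 0.0
```

Run:
```python
from h import *
c,im=grab('wrist','w7.png'); grab('scene','s7.png')
b=im[:,:,2].astype(int)
print(b[60:260:6,240:262].mean(1).round().tolist(), im[60:260:6,250].tolist())
```

```text
[250.0, 250.0, 250.0, 244.0, 245.0, 246.0, 230.0, 228.0, 228.0, 227.0, 226.0, 238.0, 242.0, 230.0, 109.0, 111.0, 107.0, 101.0, 170.0, 211.0, 210.0, 209.0, 68.0, 41.0, 36.0, 32.0, 31.0, 50.0, 36.0, 33.0, 26.0, 21.0, 38.0, 58.0] [[249, 248, 250], [249, 248, 250], [249, 248, 250], [245, 243, 246], [243, 239, 244], [243, 239, 244], [219, 227, 229], [217, 225, 229], [216, 224, 228], [213, 223, 227], [213, 222, 226], [229, 224, 231], [239, 235, 241], [234, 229, 236], [100, 102, 109], [102, 105, 111], [98, 101, 107], [94, 96, 101], [166, 161, 170], [209, 201, 211], [207, 199, 209], [206, 197, 207], [196, 116, 64], [105, 60, 34], [105, 59, 33], [103, 58, 32], [102, 57, 30], [93, 79, 69], [73, 70, 63], [66, 62, 56], [58, 50, 40], [82, 60, 25], [93, 72, 41], [115, 95, 68]]
```

>>> carry_out:
  offset:
    - [0.006, 0, 0]
    - [0.012, 0, 0]
    - [0.016, 0, 0]
    - [0.02, 0, 0]
    - [0.023, 0, 0]
    - [0.026, 0, 0]
    - [0.029, 0, 0]
    - [0.032, 0, 0]
    - [0.032, 0, 0]
  roll: [0, 0, 0, 0, 0, 0, 0, 0, 0]

```text
time: 15.85
tool_pos: [532.6, 21.9, 7.1]
tool_rot: [[-0.085, 0.996, 0.0], [0.996, 0.085, 0.0], [0.0, 0.0, -1.0]]
force: [0.8, -0.6, -0.2]
opening: 0.002
grip_force: 0.0
```

>>> carry_out:
  offset:
    - [0.002, 0, 0]
    - [0.004, 0, 0]
    - [0.006, 0, 0]
    - [0.008, 0, 0]
    - [0.01, 0, 0]
    - [0.012, 0, 0]
    - [0.014, 0, 0]
    - [0.016, 0, 0]
    - [0.016, 0, 0]
  roll: [0, 0, 0, 0, 0, 0, 0, 0, 0]

```text
time: 16.75
tool_pos: [531.2, 37.8, 7.1]
tool_rot: [[-0.085, 0.996, 0.0], [0.996, 0.085, 0.0], [0.0, 0.0, -1.0]]
force: [0.8, -0.2, 0.1]
opening: 0.007
grip_force: 0.0
```

Run:
```python
from h import *
s=sensors.observe();t=s['tool_pos'];print(s['time'],t,s['force'])
c,im=grab('wrist','w8.png'); r=im[:,:,2].astype(int)[:,240:262].mean(1).round(); print(r[150:215].tolist())
for row in (180,185,190,195): print(row,ray(c,[250,row],15).round(1))
```

```text
16.75 [531.21469479  37.82091035   7.12676187] [ 0.77318017 -0.21854285  0.11092747]
[249.0, 249.0, 248.0, 247.0, 246.0, 245.0, 245.0, 244.0, 242.0, 235.0, 224.0, 211.0, 207.0, 207.0, 206.0, 206.0, 206.0, 205.0, 205.0, 205.0, 205.0, 203.0, 198.0, 188.0, 178.0, 177.0, 179.0, 178.0, 178.0, 178.0, 178.0, 178.0, 178.0, 178.0, 177.0, 177.0, 177.0, 177.0, 176.0, 176.0, 175.0, 175.0, 175.0, 175.0, 175.0, 175.0, 171.0, 158.0, 134.0, 112.0, 107.0, 112.0, 115.0, 114.0, 112.0, 108.0, 107.0, 106.0, 106.0, 106.0, 106.0, 102.0, 90.0, 71.0, 56.0]
180 [[525.6  71.7  15. ]]
185 [[525.8  68.3  15. ]]
190 [[526.1  64.9  15. ]]
195 [[526.4  61.5  15. ]]
```

No push force was felt, and the image shows that the plate didn't move. The real fingertips are about 20 mm above the nominal TCP even when shut, so they passed above the plate. I'll back off, go 19 mm lower and push again.

>>> carry_out:
  offset:
    - [-0.02, 0, 0]
    - [-0.04, 0, 0]
    - [-0.048, 0, 0]
    - [-0.048, 0, 0]
    - [-0.048, 0, 0.006]
    - [-0.048, 0, 0.012]
    - [-0.048, 0, 0.016]
    - [-0.048, 0, 0.019]
    - [-0.048, 0, 0.019]
  roll: [0, 0, 0, 0, 0, 0, 0, 0, 0]

```text
time: 17.7
tool_pos: [534.9, -9.9, -12.5]
tool_rot: [[-0.085, 0.996, -0.001], [0.996, 0.085, 0.0], [0.0, -0.001, -1.0]]
force: [-0.5, -0.2, -0.3]
opening: 0.003
grip_force: 0.0
```

>>> carry_out:
  offset:
    - [0.004, 0, 0]
    - [0.008, 0, 0]
    - [0.011, 0, 0]
    - [0.014, 0, 0]
    - [0.016, 0, 0]
    - [0.018, 0, 0]
    - [0.02, 0, 0]
    - [0.022, 0, 0]
    - [0.024, 0, 0]
    - [0.026, 0, 0]
  roll: [0, 0, 0, 0, 0, 0, 0, 0, 0, 0]

```text
time: 18.7
tool_pos: [533.2, 15.6, -11.8]
tool_rot: [[-0.085, 0.996, 0.0], [0.996, 0.085, -0.0], [-0.0, 0.0, -1.0]]
force: [0.2, -4.4, 1.3]
opening: 0.004
grip_force: 1.6
```

Contact now: about 4 N. I'll keep pushing gently over the roller.

>>> carry_out:
  offset:
    - [0.0015, 0, 0]
    - [0.003, 0, 0]
    - [0.0045, 0, 0]
    - [0.006, 0, 0]
    - [0.0075, 0, 0]
    - [0.009, 0, 0]
    - [0.0105, 0, 0]
    - [0.012, 0, 0]
  roll: [0, 0, 0, 0, 0, 0, 0, 0]

```text
time: 19.5
tool_pos: [532.0, 26.5, -11.8]
tool_rot: [[-0.085, 0.996, -0.0], [0.996, 0.085, -0.002], [-0.001, -0.0, -1.0]]
force: [-1.4, -8.3, 1.3]
opening: 0.002
grip_force: 4.3
```

>>> carry_out:
  offset:
    - [0.0015, 0, 0]
    - [0.003, 0, 0]
    - [0.0045, 0, 0]
    - [0.006, 0, 0]
    - [0.0075, 0, 0]
    - [0.009, 0, 0]
    - [0.0105, 0, 0]
    - [0.012, 0, 0]
  roll: [0, 0, 0, 0, 0, 0, 0, 0]

```text
time: 20.3
tool_pos: [531.1, 38.7, -11.8]
tool_rot: [[-0.085, 0.996, 0.0], [0.996, 0.085, -0.001], [-0.001, 0.0, -1.0]]
force: [0.0, -7.6, 2.1]
opening: 0.004
grip_force: 3.8
```

Run:
```python
from h import *
s=sensors.observe();t=s['tool_pos'];print(s['time'],t,s['force'])
c,im=grab('wrist','w9.png'); r=im[:,:,2].astype(int)[:,240:262].mean(1).round(); print(r[60:220].astype(int).tolist())
```

```text
20.3 [531.14957675  38.69585248 -11.7745526 ] [ 6.58205595e-03 -7.62639564e+00  2.11611160e+00]
[227, 227, 227, 227, 227, 227, 228, 230, 232, 232, 232, 232, 232, 233, 233, 233, 233, 233, 233, 233, 233, 233, 233, 233, 233, 234, 233, 233, 233, 233, 233, 233, 233, 234, 233, 233, 233, 233, 233, 233, 233, 233, 233, 231, 229, 228, 227, 227, 227, 227, 227, 227, 227, 227, 227, 227, 227, 227, 227, 227, 226, 225, 224, 224, 224, 223, 223, 224, 224, 224, 223, 223, 217, 197, 167, 156, 174, 200, 214, 218, 218, 218, 218, 217, 217, 217, 217, 217, 216, 216, 215, 215, 215, 215, 220, 227, 232, 231, 225, 216, 211, 210, 209, 209, 209, 209, 208, 208, 200, 177, 139, 111, 102, 101, 100, 99, 100, 100, 101, 101, 101, 102, 101, 100, 99, 99, 99, 98, 97, 95, 93, 92, 92, 93, 94, 95, 94, 94, 100, 120, 149, 160, 144, 121, 110, 108, 108, 108, 108, 108, 108, 108, 108, 107, 108, 108, 108, 107, 107, 107]
```

>>> carry_out:
  offset:
    - [0.0015, 0, 0]
    - [0.003, 0, 0]
    - [0.0045, 0, 0]
    - [0.006, 0, 0]
    - [0.0075, 0, 0]
    - [0.009, 0, 0]
    - [0.0105, 0, 0]
    - [0.012, 0, 0]
  roll: [0, 0, 0, 0, 0, 0, 0, 0]

```text
time: 21.15
tool_pos: [529.6, 51.3, -11.9]
tool_rot: [[-0.085, 0.996, -0.001], [0.996, 0.085, -0.0], [-0.0, -0.001, -1.0]]
force: [-1.5, -3.7, 2.6]
opening: 0.002
grip_force: 1.7
```

>>> carry_out:
  offset:
    - [0.0007, 0, 0]
    - [0.0014, 0, 0]
    - [0.002, 0, 0]
    - [0.0026, 0, 0]
  roll: [0, 0, 0, 0]

```text
time: 21.55
tool_pos: [530.0, 54.0, -11.9]
tool_rot: [[-0.085, 0.996, 0.0], [0.996, 0.085, -0.0], [-0.0, 0.0, -1.0]]
force: [1.1, -4.7, -0.6]
opening: 0.001
grip_force: 2.0
```

>>> carry_out:
  offset:
    - [0.0005, 0, 0]
    - [0.001, 0, 0]
    - [0.0015, 0, 0]
  roll: [0, 0, 0]

```text
time: 21.85
tool_pos: [530.5, 55.3, -11.8]
tool_rot: [[-0.085, 0.996, 0.002], [0.996, 0.085, -0.0], [-0.001, 0.001, -1.0]]
force: [3.2, -5.1, -2.0]
opening: 0.008
grip_force: 2.9
```

>>> carry_out:
  offset:
    - [0.0004, 0, 0]
    - [0.0008, 0, 0]
    - [0.001, 0, 0]
  roll: [0, 0, 0]

```text
time: 22.15
tool_pos: [531.0, 55.9, -11.6]
tool_rot: [[-0.085, 0.996, 0.003], [0.996, 0.085, -0.001], [-0.001, 0.003, -1.0]]
force: [3.2, -8.3, -2.0]
opening: 0.001
grip_force: 3.7
```

>>> carry_out:
  offset:
    - [0.0004, 0, 0]
    - [0.0008, 0, 0]
    - [0.001, 0, 0]
  roll: [0, 0, 0]

```text
time: 22.45
tool_pos: [531.5, 56.3, -11.4]
tool_rot: [[-0.085, 0.996, 0.004], [0.996, 0.085, -0.002], [-0.002, 0.004, -1.0]]
force: [5.1, -9.8, -1.4]
opening: 0.006
grip_force: 5.2
```

The force is rising stiffly at about the predicted home position. I'll back off and measure the plate's trailing edge.

>>> carry_out:
  offset:
    - [-0.01, 0, 0]
    - [-0.03, 0, 0]
    - [-0.05, 0, 0]
    - [-0.06, 0, 0]
    - [-0.06, 0, 0]
    - [-0.06, 0, 0]
  roll: [0, 0, 0, 0, 0, 0]

```text
time: 23.05
tool_pos: [534.4, -1.8, -11.9]
tool_rot: [[-0.084, 0.996, -0.0], [0.996, 0.084, 0.001], [0.001, -0.0, -1.0]]
force: [-0.9, 0.4, -0.2]
opening: 0.001
grip_force: 0.0
```

Run:
```python
from h import *
c,im=grab('wrist','w10.png'); r=im[:,:,2].astype(int)
M=np.array([528.3,79]);u=np.array([-.0837,.9965]);v=np.array([-.9965,-.0837])
def D(uv,z): p=ray(c,uv,z)[:,:2]-M; return np.c_[p@u,p@v].round(1).tolist()
# rear edge per column: steepest drop of blue going down
P=[]
for col in range(190,320,10):
    g=np.diff(cv2.GaussianBlur(r[60:220,col].astype(np.float32).reshape(-1,1),(1,5),0).ravel()); i=g.argmin(); P.append([col,60+i+.5])
print(P); print(D(P,15))
q=[[x,P[6][1]-8] for x in range(130,380,4)]; row=int(P[6][1]-8)
print(row,[int(r[row,x]) for x in range(130,380,2)]); print(D([[130,row],[380,row]],15))
s=sensors.observe();print(s['tool_pos'],s['force'],s['time'])
```

```text
[[190, np.float64(124.5)], [200, np.float64(124.5)], [210, np.float64(124.5)], [220, np.float64(124.5)], [230, np.float64(124.5)], [240, np.float64(125.5)], [250, np.float64(125.5)], [260, np.float64(125.5)], [270, np.float64(125.5)], [280, np.float64(125.5)], [290, np.float64(125.5)], [300, np.float64(125.5)], [310, np.float64(125.5)]]
[[-11.3, 36.1], [-11.3, 30.6], [-11.3, 25.1], [-11.3, 19.5], [-11.3, 14.0], [-11.8, 8.5], [-11.8, 3.0], [-11.8, -2.5], [-11.8, -8.0], [-11.8, -13.6], [-11.8, -19.1], [-11.8, -24.6], [-11.8, -30.1]]
117 [58, 59, 60, 59, 58, 58, 59, 57, 54, 55, 55, 53, 55, 54, 55, 56, 57, 58, 60, 57, 57, 56, 55, 55, 61, 69, 86, 192, 226, 237, 244, 244, 242, 243, 245, 246, 247, 246, 247, 247, 245, 247, 248, 247, 246, 246, 246, 245, 245, 247, 248, 249, 248, 248, 246, 246, 248, 249, 248, 247, 247, 247, 246, 247, 247, 249, 249, 249, 249, 249, 248, 249, 249, 249, 249, 249, 250, 249, 250, 250, 250, 250, 250, 250, 251, 252, 252, 252, 252, 252, 252, 252, 252, 252, 252, 252, 251, 251, 252, 251, 219, 102, 91, 87, 86, 84, 84, 83, 83, 84, 84, 85, 88, 87, 87, 85, 86, 86, 86, 84, 83, 82, 82, 82, 79]
[[-7.4, 68.6], [-7.3, -68.2]]
[534.38342361  -1.50300572 -11.9106235 ] [-0.96383634  0.93737292 -0.1860838 ] 23.1
```

The trailing edge is at -11.7 mm (home is -12), the plate is centred at y = -1.2 (home is -1.5), and it is square. I'll lift clear and check the roller's position against the first images.

>>> carry_out:
  offset:
    - [-0.02, 0, -0.01]
    - [-0.04, 0, -0.05]
    - [-0.06, 0, -0.1]
    - [-0.08, 0, -0.14]
    - [-0.1, 0, -0.18]
    - [-0.12, 0, -0.2]
    - [-0.14, 0, -0.2]
    - [-0.14, 0, -0.2]
    - [-0.14, 0, -0.2]
  roll: [0, 0, 0, 0, 0, 0, 0, 0, 0]

```text
time: 24.0
tool_pos: [546.1, -140.7, 187.6]
tool_rot: [[-0.085, 0.996, -0.001], [0.996, 0.085, 0.001], [0.001, -0.001, -1.0]]
force: [0.2, -0.2, -0.4]
opening: 0.004
grip_force: 0.0
```

Run:
```python
from h import *
grab('scene','s11.png');grab('side','d11.png')
for a,box in(('s',(180,196,330,360)),('d',(255,275,285,305))):
  for n in(0,6,11):
    f={0:'scene0' if a=='s' else 'side0'}.get(n,f'{a}{n}')
    im=cv2.imread(f'pics/{f}.png')[box[0]:box[1],box[2]:box[3]]
    h=cv2.cvtColor(im,cv2.COLOR_BGR2HSV); w=(cv2.inRange(h,(6,200,170),(14,255,255))>0)
    y,x=np.nonzero(w); print(f,len(x),(x.mean()+box[2],y.mean()+box[0]) if len(x) else 0, x.min() if len(x) else 0, x.max() if len(x) else 0)
i0=cv2.imread('pics/side0.png').astype(int);i1=cv2.imread('pics/d11.png').astype(int)
print(abs(i0-i1)[258:276,284:308].max(2).tolist())
```

```text
scene0 7 (np.float64(342.0), np.float64(187.28571428571428)) 11 13
s6 6 (np.float64(341.8333333333333), np.float64(186.83333333333334)) 11 13
s11 1 (np.float64(342.0), np.float64(186.0)) 12 12
side0 1 (np.float64(291.0), np.float64(263.0)) 6 6
d6 1 (np.float64(291.0), np.float64(263.0)) 6 6
d11 1 (np.float64(291.0), np.float64(263.0)) 6 6
[[182, 157, 132, 137, 109, 42, 2, 4, 5, 4, 2, 4, 15, 14, 13, 9, 5, 7, 8, 9, 9, 12, 14, 13], [177, 157, 132, 130, 86, 31, 5, 2, 3, 2, 2, 11, 14, 13, 14, 9, 2, 4, 3, 5, 2, 10, 14, 13], [182, 159, 130, 107, 61, 17, 8, 7, 8, 7, 9, 9, 9, 9, 10, 7, 3, 5, 2, 3, 2, 8, 12, 14], [178, 153, 96, 41, 23, 14, 8, 9, 11, 10, 11, 9, 9, 8, 9, 5, 3, 5, 3, 3, 3, 9, 14, 17], [164, 127, 67, 13, 16, 8, 8, 10, 10, 9, 9, 10, 10, 10, 8, 5, 2, 3, 3, 3, 2, 9, 12, 21], [163, 115, 43, 14, 14, 2, 3, 2, 3, 5, 2, 3, 6, 4, 10, 4, 3, 3, 3, 3, 4, 5, 7, 28], [173, 120, 7, 8, 3, 7, 1, 4, 2, 3, 3, 3, 3, 4, 10, 4, 4, 3, 4, 1, 3, 8, 3, 8], [164, 113, 17, 11, 2, 2, 4, 4, 7, 7, 3, 10, 9, 10, 12, 3, 2, 5, 4, 3, 7, 12, 5, 3], [166, 112, 13, 11, 13, 9, 4, 1, 1, 4, 5, 15, 13, 11, 10, 4, 4, 2, 2, 5, 7, 7, 2, 2], [167, 97, 9, 10, 10, 1, 3, 2, 0, 2, 8, 14, 13, 14, 9, 1, 2, 2, 3, 4, 9, 12, 11, 11], [167, 137, 93, 28, 4, 2, 2, 2, 4, 2, 6, 14, 14, 12, 11, 3, 3, 1, 1, 1, 2, 7, 15, 16], [94, 86, 62, 15, 6, 3, 0, 0, 3, 6, 1, 3, 1, 4, 7, 2, 1, 1, 1, 4, 3, 4, 14, 14], [17, 17, 14, 3, 4, 3, 3, 2, 3, 3, 2, 3, 3, 1, 2, 1, 0, 1, 3, 2, 6, 14, 14, 15], [4, 3, 3, 2, 3, 1, 2, 1, 2, 3, 2, 3, 3, 1, 1, 1, 1, 2, 2, 2, 10, 14, 15, 14], [2, 4, 2, 2, 1, 1, 2, 1, 2, 3, 3, 2, 1, 2, 1, 3, 1, 1, 2, 1, 9, 16, 14, 14], [1, 2, 2, 3, 1, 3, 2, 1, 2, 1, 3, 2, 3, 3, 2, 1, 1, 1, 2, 0, 7, 14, 15, 14], [1, 3, 2, 2, 1, 0, 1, 1, 2, 2, 2, 2, 3, 2, 1, 1, 1, 2, 1, 2, 8, 14, 15, 15], [1, 1, 0, 1, 1, 2, 2, 2, 2, 2, 1, 2, 2, 2, 4, 1, 1, 1, 1, 1, 2, 1, 5, 7]]
```

In the side view, the roller area matches the empty-slot image to within noise. A roller still riding on the edge would show a shift of 2–3 px, so it has dropped into the notch. The arm is clear, so I'm handing in.

```bash
python3 -c "
from plant import arm; print(arm.sign_off())"
```

```text
the job is handed in; nothing more can be done
None
```

The plate is in the slot, orange-striped end first, and the job is handed in at about 24 s; by my images its trailing end is 11.7 mm out of the mouth (12 mm is home), the roller is back at rest in the notch, and forces read between moves stayed near 11 N or less; the sign-off returned no verdict, and I didn't re-measure the bystanders.

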